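# Refill the bread-bag clip dispenser

## Robot

A 7-joint arm with a two-finger parallel gripper is mounted at the origin on a cart in front of the work surface, level with it; the furniture and walls round the work are solid. World frame = base frame: x ahead of the robot, y to its left, z up, the work surface at z = 0. Lengths are in m, angles in rad, forces in N, time in s.
With the tool pointing down it reaches from about 0.425 to 0.925 m from the base axis. Payload 6.8 kg.
Tool frame: the origin (TCP) lies at the very end of the fingers, on their centre line; the grasp point (between the pads) lies behind it (grasp_offset is the z of the grasp point in the tool frame, in m); z points along the fingers, y is the line along which they close (so a half turn about z gives the same grasp; the last joint's range is limited). The gripper opens to 85 mm and grips with 20 to 120 N. Pads are 22 mm wide; open, the fingers measure 114 mm over their backs; the gripper's body (76 mm by 85 mm) begins 54 mm behind the grasp point. The pads swing forward as they close: fully open they stand 13 mm farther back than shut.
Start: joints at [-1.42, 0.477, 0.022, 1.555, -0.011, 1.109, -0.083], TCP at [0.173, 0.653, 0.231] pointing down, gripper open.
Joint ranges: [-2.96, 2.96], [-0.34, 2.1], [-1.41, 1.46], [0.24, 2.44], [-1.37, 4.51], [0.17, 1.92], [-2.96, 2.96]. Speed limits (rad/s): [2.39, 2.39, 3.14, 3.14, 3.14, 3.14, 3.14].

## Interface

Orientations are given as a unit quaternion [x, y, z, w].
In Python, from plant import get_obs, snapshot, sign_off, grasp_offset gives the robot as it stands.
- The arm moves only by the tool drive_tool, never from a script. Its argument "commands" is a list that holds one entry, the list of rows, each a list of 7 numbers: the turn, a rotation vector about the world's x, y, z in units of 6 degrees (1.0 is 6 degrees), then the shift along the world's x, y, z in units of 30 mm (1.0 is 30 mm), then the opening, from 0 (shut) to 1 (fully open). In form: [[[rx, ry, rz, dx, dy, dz, grip], ...]]. A call has 1 to 5 rows; each row shifts and turns the commanded pose from where the row before left it; what a row does not reach is not made up. A row lasts 1/12 s, in which the tool goes at most 41.7 mm and 7.16 degrees, less where a joint would pass 70% of its speed; a pose out of reach is approached as far as the arm can. A call is refused whole if a number of a shift passes 1 or a number of a turn 1, either way. A call with a gripper value outside its range is refused whole. The fingers move at their own pace and stop on an object; "force" is the grip in N (left out, the last holds). Time passes only in rows, so rows that do not move let the fingers close. It gives the time, the measured TCP pose, the force, the opening and the grip force at its end, in the units of the state.
- get_obs(): the state, without advancing time (a new reading comes with each control period).
- snapshot(name): name is "side" or "top"; returns a dict with "pixels" (480x640x3 uint8, red, green, blue), "depth" (480x640 float32, m along the optical axis (not along the pixel's ray), 0 where there is no reading), "fx", "fy", "cx", "cy" (pixels), "rvec" (rotation vector, rad) and "tvec" (3), from world to camera coordinates, as OpenCV has them. Camera axes: x right, y down, z forward; pixel columns grow to the right and rows downward; lengths in m; the calibration is good to about 2 mm. A picture is of the moment at which its call begins.
- sign_off(): hands the job in; it is judged then, once.
The state is a dict: "time": time; "q": joint angles; "dq": joint speeds; "joint_torque": joint torques, N m; "eef_pos": TCP position; "tool_rot": TCP orientation; "force": force on the tool from outside, world axes, zero at the start; "torque": the same for the moment, N m; "grip_width": finger opening in m; "finger_force": force on a finger pad.
Only numpy, scipy, OpenCV 4.12 (cv2) and the standard library are available. Lean on these libraries where they do the work, as an engineer would, in place of code of your own. Each camera call takes 0.05 s, during which the arm holds its last target. There are 200 camera calls.

## Task

Refill the bread-bag clip dispenser with the full-length stick of clips: slide its cover all the way back, use the stick to push the spring follower back, set the stick straddling the narrow rail between the front stop and the follower, fully down and flush with the rail, and then slide the cover fully shut over it. Leave the short leftover stick and the other things where they are.

Things in the scene. Friction and masses are not known exactly. Their poses are not given: they have to be found in the camera images.
- dispenser: bread-bag clip dispenser, fixed to the counter: dark base plate 242 x 80 x 12 mm with a raised narrow rail along its length. Origin: on the counter, directly below the middle of where the stick must sit; own +x runs along the rail towards the rear, z up. A seated stick has its origin at own x = 0, y = 0, z = 50 mm and reaches from x = -40 to +40 mm; its top is at 76 mm.
- rail_top (a point): top of the steel rail at the dispenser's x = 0, y = 0; the rail is 7 mm wide, its flat top 62 mm above the counter, standing on a spine 16 mm wide that ends at 48 mm. It is free from x = -40 to +75 mm of the dispenser; behind that is a black housing, 30 mm wide, up to 77 mm.
- stop_top (a point): top middle of the rear face of the front stop, a dark plate 30 mm wide across the front end of the rail, from the dispenser's x = -46 to -40 mm; its top is 60 mm above the counter, 2 mm lower than the rail. The seated stick's front end bears on it.
- follower (a joint): travel of the spring follower along the rail, m: 0 = forward at the front stop, as it is when empty; grows to 0.095 as it is pushed to the rear; 0.078 when a full stick is seated. A spring pushes it forward with 1.7 N at 0, rising by 28 N/m to 4.3 N at 0.095.
- follower_face (a point): middle of the follower's flat front face, which looks to the dispenser's -x, 68 mm above the counter; at travel 0 it lies at x = -38 mm. The follower is a black block 28 mm wide and 14 mm long, from 49 to 77 mm above the counter, so 17 mm higher than the front stop: a stick held just above stop and rail still pushes it.
- cover (a joint): travel of the sliding cover, m: 0 = fully shut (forward, over the stick), 0.105 = fully back. It slides along the dispenser's +x and stays where it is left (friction 2 N). Shut, it spans the dispenser's x = -46 to +100 mm, 42 mm wide, side skirts down to 64 mm, roof from 80 to 83 mm above the counter.
- cover_grip (a point): top middle of the upright black grip tab on the cover: 36 mm long along the rail, 14 mm wide, standing from 83 to 107 mm above the counter (the point is at 107 mm). At cover travel 0 it lies at the dispenser's x = 10 mm, y = 0.
- clip_stick: the full stick of clips, grey plastic, ribbed across: 80 mm long (own x), 28 mm wide (y), 26 mm high, about 60 g, lying loose with its groove downward. Origin: centre of the underside. Along the whole underside runs a groove 10 mm wide and 12 mm deep, its mouth widened to 15 mm over the lowest 5 mm. Both ends are alike.
- clip_stub: short leftover stick of the same clips, 40 mm long, 28 mm wide, 26 mm high; to be left alone. Origin: centre of the underside.
- cutter_star: star-shaped metal biscuit cutter, 64 x 61 x 22 mm; to be left alone. Origin: centre of the underside.
- kitchen_timer: round kitchen timer, 66 mm wide, 70 mm high; to be left alone. Origin: centre of the underside.
- butter: packet of butter, 73 x 102 x 37 mm; to be left alone. Origin: centre of the underside.
There are look-alikes about, which are no part of the job. Leave any purple or yellow look-alike of the clip_stick alone.

How it is judged:
On the way, in this order (a step that is already met when the one before it is completed fails the run):
1. the cover is slid back (value of joint cover above 0.095 m), for 0.2 s.
2. the full stick sits down on the rail between front stop and follower, let go, with the cover still back (x of clip_stick in the frame of dispenser between -0.004 and 0.004 m and z of clip_stick in the frame of dispenser between 0.047 and 0.053 m and horizontal distance between clip_stick and dispenser below 0.005 m and value of joint follower above 0.073 m and value of joint cover above 0.06 m and contact force between the fingers and clip_stick below 0.1 N), for 0.2 s.
At the end, for the whole second after the job is handed in: The full stick rests on the rail within 4 mm along it, 5 mm horizontally and 3 mm in height of its seated place, in line within 0.08 rad, upright within 0.1 rad, at rest; the follower bears on its rear (travel 0.073 to 0.083 m); the cover is shut to within 5 mm (value of joint cover below 0.005 m and x of clip_stick in the frame of dispenser between -0.004 and 0.004 m and z of clip_stick in the frame of dispenser between 0.047 and 0.053 m and horizontal distance between clip_stick and dispenser below 0.005 m and angle between the x axis of clip_stick and the x axis of dispenser, either way round below 0.08 rad and angle between clip_stick's own z axis and vertical below 0.1 rad and value of joint follower between 0.073 and 0.083 m and linear speed of clip_stick below 0.01 m/s); the robot touches nothing.
It fails at once if the short leftover stick is moved by more than 40 mm (distance of clip_stub from where it was at the start of the episode above 0.04 m).
It fails at once if another thing on the counter is moved by more than 40 mm (distance of any of cutter_star, kitchen_timer, butter from where it was at the start of the episode above 0.04 m).
It also fails if it takes over 61 s, if anything falls off the work surface, if the arm or the gripper's body presses on something with over 40 N, if the wrist force passes 120 N, or if a joint passes its speed limit or range.

## Working session

There is one attempt and no reset: what is moved stays moved. The work goes in short steps, Python scripts to look and compute and a tool call to move; the robot and the scene stay as the last step left them, time stands still between calls to the robot, and variables do not carry over. Pictures are saved under pics/ and viewed, at most 10 in all, crops included, and the job is handed in when it is done.

Besides the shell and the picture viewer there is one more tool, called in YAML: its name, and indented under it one key for each argument. drive_tool: Moves the arm, as the interface text tells. Its arguments: {"type":"object","properties":{"commands":{"type":"array"},"force":{"type":"number"}},"required":["commands"]}

```bash
mkdir -p pics; ls; cat > h.py <<'E'
import numpy as np, cv2
from plant import get_obs, snapshot, sign_off, grasp_offset
def cam(s):
    R=cv2.Rodrigues(np.array(s["rvec"],float))[0]; t=np.array(s["tvec"],float).ravel(); return R,t
def cloud(s):
    R,t=cam(s); d=s["depth"]; v,u=np.mgrid[:480,:640]
    P=np.stack([(u-s["cx"])/s["fx"]*d,(v-s["cy"])/s["fy"]*d,d],-1)
    W=(P-t)@R; W[d==0]=np.nan; return W
def ray(s,u,v,z):
    R,t=cam(s); c=-R.T@t; r=R.T@np.array([(u-s["cx"])/s["fx"],(v-s["cy"])/s["fy"],1.]); return c+r*(z-c[2])/r[2]
E
python3 - <<'E'
from h import *
print(get_obs(),grasp_offset)
for n in("top","side"):
    s=snapshot(n); np.savez(n+"0.npz",**s); cv2.imwrite(f"pics/{n}0.png",s["pixels"][...,::-1])
    R,t=cam(s); print(n,-R.T@t,R[2],s["fx"])
E
```

```text
pics
{'time': 0.0, 'q': array([-1.42011351,  0.47781756,  0.02233939,  1.55648548, -0.01148   ,
        1.10927848, -0.08310507]), 'dq': array([ 0.00040441,  0.00017948,  0.00270476, -0.00154944,  0.00093557,
       -0.00270883,  0.00128365]), 'joint_torque': array([ 3.40745892e-04, -5.96439064e+01,  1.60770714e+00, -2.81213075e+01,
        1.23617897e-02,  9.09469934e-03,  3.80202067e-06]), 'eef_pos': array([0.17260171, 0.65193383, 0.23029964]), 'tool_rot': array([ 1.29018010e-01,  9.91641814e-01, -9.29368674e-04, -4.17554837e-05]), 'force': array([-0.34646787,  0.07492507,  0.50045617]), 'torque': array([-0.04824046, -0.02622954, -0.03545118]), 'finger_force': 0.0, 'grip_width': 0.08575202520799245} -0.0187
top [0.35759522 0.11514691 1.01608002] [ 0.20984194  0.01408413 -0.97763388] 527.3645820088412
side [0.53789885 1.01139625 0.89977702] [-0.0131819  -0.73602094 -0.67683041] 617.8346376488756
```

View pics/top0.png

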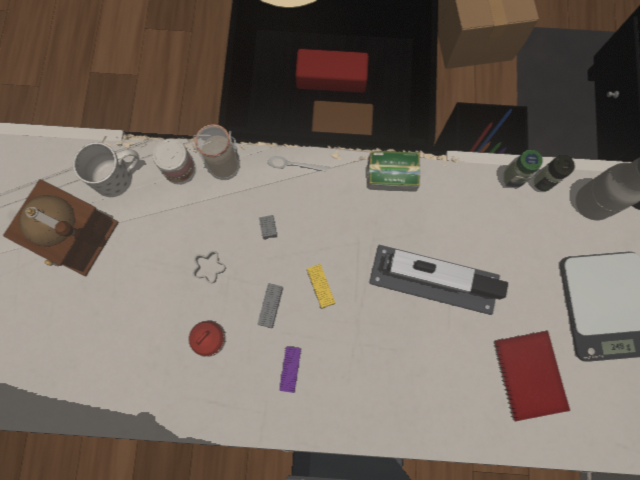

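View pics/side0.png

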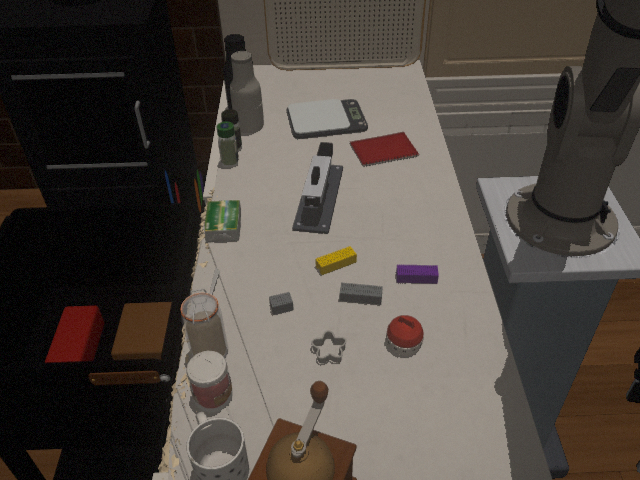

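The top view shows the grey stick at (270,306), the stub at (268,227), and the dispenser from (375,262) to (505,288) with its grip tab at (425,267), rear towards -y. The side view shows the stick at (361,293), the dispenser at (320,190) and the tab at (316,175).

```bash
cat > m.py <<'E'
from h import *
def rect(P):
    r=cv2.minAreaRect(P.astype(np.float32)*1000); b=cv2.boxPoints(r)/1000
    e=[b[1]-b[0],b[2]-b[1]]; L=max(e,key=np.linalg.norm); return np.round(np.array(r[0])/1000,4),np.round(np.array(r[1]),1),round(float(np.degrees(np.arctan2(L[1],L[0]))),2)
def comp(m,u,v):
    n,l=cv2.connectedComponents(m.astype(np.uint8)); return l==l[v,u]
def largest(m):
    n,l,st,_=cv2.connectedComponentsWithStats(m.astype(np.uint8)); return l==1+np.argmax(st[1:,4])
E
python3 - <<'E'
from m import *
S={n:dict(np.load(n+"0.npz")) for n in("top","side")}
roi={"top":dict(stick=(255,280,288,332),stub=(255,212,282,242),disp=(365,240,512,318)),"side":dict(stick=(335,280,387,310),stub=(265,288,298,318),disp=(285,140,350,235))}
for n,s in S.items():
    W=cloud(s); z=W[...,2]
    hsv=cv2.cvtColor(s["pixels"],cv2.COLOR_RGB2HSV)
    def box(k):
        m=np.zeros((480,640),bool); a=roi[n][k]; m[a[1]:a[3],a[0]:a[2]]=1; return m
    print(n,"counter z",np.nanmedian(z[box("stick")]), np.nanmedian(z[330:340,240:260]))
    for k in("stick","stub"):
        m=largest(box(k)&(z>.018)&(z<.04)); print(k,m.sum(),"z",np.nanmedian(z[m]),rect(W[m][:,:2]))
    b=box("disp")
    for lo,hi in((.006,.018),(.070,.079),(.079,.09),(.098,.115)):
        m=b&(z>lo)&(z<hi)
        if m.sum()<5: print(lo,m.sum());continue
        m=largest(m); print(lo,hi,m.sum(),"z",round(float(np.nanmedian(z[m])),4),rect(W[m][:,:2]))
E
```

```text
top counter z 0.00562126983461406 0.0035899658956651203
stick 653 z 0.02626319772180298 (array([0.4542, 0.2153]), array([28.4, 79.6]), -10.05)
stub 306 z 0.026024674610991456 (array([0.6065, 0.2328]), array([40.3, 28.1]), 15.04)
0.006 0.018 2316 z 0.0122 (array([ 0.5226, -0.0925]), array([248.6,  82.6]), 76.17)
0.07 0.079 528 z 0.0766 (array([ 0.5109, -0.1805]), array([64.4, 31.1]), 79.01)
0.079 0.09 1699 z 0.0832 (array([ 0.5304, -0.0761]), array([151.1,  43.1]), 79.21)
0.098 0.115 177 z 0.1064 (array([ 0.534 , -0.0588]), array([35.2, 15. ]), 79.89)
side counter z 0.00728046423800788 0.004182706502437324
stick 576 z 0.0264057505394226 (array([0.4569, 0.2143]), array([33.4, 79.9]), -9.22)
stub 312 z 0.02642342422331377 (array([0.6095, 0.232 ]), array([40.2, 34.3]), 15.14)
0.006 0.018 1413 z 0.0126 (array([ 0.5262, -0.101 ]), array([275.1, 102.1]), 82.3)
0.07 0.079 135 z 0.0772 (array([ 0.5123, -0.1871]), array([55.8, 30.6]), 80.38)
0.079 0.09 699 z 0.0839 (array([ 0.5327, -0.081 ]), array([167.3,  43.2]), 79.5)
0.098 0.115 94 z 0.1065 (array([ 0.5367, -0.0586]), array([39.6, 14.8]), 79.8)
```

Every height matches the text: tab 106.4, cover 83.2, stick 26.3 mm. The rail lies at about 79.3°, and the tab is at about (0.535, -0.059). I'll grip the tab across the rail, which also gives the rail's lateral position in robot coordinates.

drive_tool:
  commands:
    - [[0,0,-0.954,0.8,-0.8,0,1],[0,0,-0.954,0.8,-0.8,0,1],[0,0,-0.954,0.8,-0.8,0,1],[0,0,-0.954,0.8,-0.8,0,1],[0,0,-0.954,0.8,-0.8,0,1]]
  force: 30

```text
time: 0.52
eef_pos: [0.2936, 0.531, 0.2309]
tool_rot: [0.372, 0.928, -0.0, -0.0]
force: [-0.4, 0.5, 0.6]
grip_width: 0.0854
finger_force: 0.0
```

drive_tool:
  commands:
    - [[0,0,-0.954,0.8,-0.8,0,1],[0,0,-0.954,0.8,-0.8,0,1],[0,0,-0.954,0.8,-0.8,0,1],[0,0,-0.954,0.8,-0.8,0,1],[0,0,-0.954,0.8,-0.8,0,1]]

```text
time: 0.93
eef_pos: [0.4135, 0.411, 0.2311]
tool_rot: [0.59, 0.807, -0.0, -0.0]
force: [0.5, 0.8, 0.6]
grip_width: 0.0854
finger_force: 0.0
```

drive_tool:
  commands:
    - [[0,0,-0.954,0.24,-0.923,0,1],[0,0,-0.954,0.24,-0.923,0,1],[0,0,-0.954,0.24,-0.923,0,1],[0,0,-0.954,0.24,-0.923,0,1],[0,0,-0.954,0.24,-0.923,0,1]]

```text
time: 1.35
eef_pos: [0.4487, 0.2725, 0.231]
tool_rot: [0.771, 0.636, -0.0, -0.0]
force: [-0.8, -0.9, 0.8]
grip_width: 0.0854
finger_force: 0.0
```

drive_tool:
  commands:
    - [[0,0,0,0.24,-0.923,0,1],[0,0,0,0.24,-0.923,0,1],[0,0,0,0.24,-0.923,0,1],[0,0,0,0.24,-0.923,0,1],[0,0,0,0.24,-0.923,0,1]]

```text
time: 1.77
eef_pos: [0.4846, 0.1342, 0.2311]
tool_rot: [0.77, 0.638, -0.0, -0.0]
force: [1.0, 0.2, -0.6]
grip_width: 0.0858
finger_force: 0.0
```

drive_tool:
  commands:
    - [[0,0,0,0.24,-0.923,0,1],[0,0,0,0.24,-0.923,0,1],[0,0,0,0.24,-0.923,0,1],[0,0,0,0.24,-0.923,-0.5,1],[0,0,0,0.24,-0.923,-0.5,1]]

```text
time: 2.18
eef_pos: [0.5214, -0.004, 0.2015]
tool_rot: [0.77, 0.638, 0.001, 0.0]
force: [1.2, 1.0, 0.6]
grip_width: 0.0857
finger_force: 0.0
```

drive_tool:
  commands:
    - [[0,0,0,0.24,-0.923,-0.7,1],[0,0,0,0.24,-0.923,-0.7,1],[0,0,0,0,0,0,1],[0,0,0,0,0,0,1],[0,0,0,0,0,0,1]]

```text
time: 2.6
eef_pos: [0.535, -0.0577, 0.1592]
tool_rot: [0.77, 0.638, -0.0, -0.0]
force: [0.1, 0.7, -0.4]
grip_width: 0.0852
finger_force: 0.0
```

drive_tool:
  commands:
    - [[0,0,0,0,0,-0.8,1],[0,0,0,0,0,-0.8,1],[0,0,0,0,-0.03,-0.8,1],[0,0,0,0,0,0,0],[0,0,0,0,0,0,0]]

```text
time: 3.02
eef_pos: [0.5348, -0.0577, 0.0874]
tool_rot: [0.769, 0.639, -0.0, -0.001]
force: [0.4, -0.2, -0.0]
grip_width: 0.064
finger_force: 0.0
```

drive_tool:
  commands:
    - [[0,0,0,0,0,0,0],[0,0,0,0,0,0,0],[0,0,0,0,0,0,0],[0,0,0,0,0,0,0],[0,0,0,0,0,0,0]]

```text
time: 3.43
eef_pos: [0.536, -0.0589, 0.0885]
tool_rot: [0.77, 0.638, 0.001, 0.0]
force: [-0.1, 1.6, 7.0]
grip_width: 0.0134
finger_force: 34.6
```

drive_tool:
  commands:
    - [[0,0,0,0,0,0,0],[0,0,0,0,0,0,0],[0,0,0,0,0,0,0],[0,0,0,0,0,0,0],[0,0,0,0,0,0,0]]

```text
time: 3.85
eef_pos: [0.536, -0.0589, 0.0885]
tool_rot: [0.77, 0.638, 0.001, 0.0]
force: [-0.9, 1.3, 7.4]
grip_width: 0.0131
finger_force: 34.6
```

drive_tool:
  commands:
    - [[0,0,0,0,0,0.05,0],[0,0,0,-0.1,-0.5,0,0],[0,0,0,-0.14,-0.74,0,0],[0,0,0,-0.14,-0.74,0,0],[0,0,0,-0.14,-0.74,0,0]]

```text
time: 4.27
eef_pos: [0.5206, -0.14, 0.0887]
tool_rot: [0.769, 0.639, 0.001, 0.0]
force: [6.1, 2.7, -9.7]
grip_width: 0.0131
finger_force: 32.4
```

drive_tool:
  commands:
    - [[0,0,0,-0.12,-0.68,0,0],[0,0,0,0,0,0,0],[0,0,0,0,0,0,0],[0,0,0,0,0,0,0],[0,0,0,0,0,0,0]]

```text
time: 4.68
eef_pos: [0.5172, -0.1582, 0.0888]
tool_rot: [0.769, 0.639, 0.001, -0.001]
force: [4.4, 6.7, -4.9]
grip_width: 0.0132
finger_force: 33.0
```

```bash
python3 - <<'E'
from m import *
o=get_obs(); print(o["eef_pos"],o["tool_rot"],o["force"],o["torque"])
for n in("top","side"):
    s=snapshot(n); np.savez(n+"1.npz",**s); cv2.imwrite(f"pics/{n}1.png",s["pixels"][...,::-1])
for n in ("top1","side1"):
    s=cv2.imread(f"pics/{n}.png")
a=cv2.imread("pics/top1.png")[225:325,355:525]; b=cv2.imread("pics/side1.png")[120:240,270:370]
cv2.imwrite("pics/c1.png",np.hstack([cv2.resize(a,None,fx=2.6,fy=2.6)[:260],cv2.resize(b,(217,260))]))
E
```

```text
[ 0.51721066 -0.15818876  0.08878984] [ 0.76917101  0.63904095  0.00139677 -0.0008204 ] [ 4.41709273  6.69764236 -4.86100657] [ 1.27704688 -0.79607671 -0.04133955]
```

View pics/c1.png

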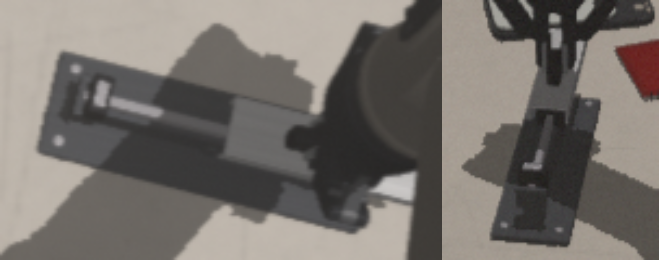

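The picture shows the cover back, with its front edge near the middle of the rail, and the follower and front stop at the far left. I'll measure the travel and the rail geometry.

```bash
cat >> m.py <<'E'
TH=np.radians(180+79.28); ex=np.array([np.cos(TH),np.sin(TH)]); ey=np.array([-ex[1],ex[0]])
O=np.array([.536,-.0589])-.010*ex   # first guess: tab grip
def D(W):
    p=W[...,:2]-O; return np.stack([p@ex,p@ey,W[...,2]],-1)*1000
E
python3 - <<'E'
from m import *
for k in("top0","top1","side0","side1"):
    s=dict(np.load(k+".npz")); d=D(cloud(s)); x,y,z=d[...,0],d[...,1],d[...,2]
    def st(name,m):
        print(k,name,m.sum(),"x",np.nanpercentile(x[m],[1,99]).round(1),"y",np.nanpercentile(y[m],[1,99]).round(1),"ymid",np.median(y[m]).round(1),"z",np.median(z[m]).round(1)) if m.sum()>3 else print(k,name,0)
    st("cover",(z>80)&(z<88)&(abs(y)<30)&(x>-60)&(x<93))
    st("coverclean",(z>80)&(z<88)&(abs(y)<30)&(x>60)&(x<80))
    if k[-1]=="1":
        st("rail",(z>57)&(z<67)&(abs(y)<8)&(x>-15)&(x<50))
        st("follower",(z>72)&(z<80)&(abs(y)<25)&(x>-60)&(x<0))
        st("stop",(z>50)&(z<64)&(abs(y)<25)&(x>-55)&(x<-40))
E
```

```text
top0 cover 1535 x [-44.   91.6] y [-23.   18.6] ymid -3.9 z 83.2
top0 coverclean 246 x [60.3 79.8] y [-22.8  18.5] ymid -2.7 z 83.2
top1 cover 554 x [-42.7  92.1] y [-22.9  18.7] ymid -3.1 z 83.1
top1 coverclean 251 x [60.5 79.8] y [-22.8  18.5] ymid -2.6 z 83.1
top1 rail 157 x [-14.2  49.2] y [-6.   1.6] ymid -2.7 z 62.3
top1 follower 111 x [-49.3 -35.6] y [-16.3  11.3] ymid -3.5 z 77.3
top1 stop 50 x [-54.8 -41.6] y [-16.6  11.3] ymid -4.9 z 60.1
side0 cover 623 x [-44.4  91.8] y [-20.2  21.5] ymid -2.7 z 83.9
side0 coverclean 102 x [60.9 79.8] y [-20.2  21.7] ymid -1.4 z 84.0
side1 cover 250 x [-48.5  92.3] y [-19.9  21. ] ymid 0.7 z 84.1
side1 coverclean 102 x [60.2 79.4] y [-19.9  20.8] ymid 1.2 z 84.3
side1 rail 68 x [-13.7  49.5] y [-3.3  4.2] ymid 0.4 z 63.1
side1 follower 67 x [-51.7 -34. ] y [-13.2  13.5] ymid -0.1 z 77.1
side1 stop 50 x [-54.9 -43.4] y [-12.9  14.5] ymid 1.9 z 59.5
```

```bash
python3 - <<'E'
from m import *
for k,yc in(("top1",-2.2),("side1",.6),("top0",-2.2)):
    s=dict(np.load(k+".npz")); d=D(cloud(s)).reshape(-1,3); d=d[~np.isnan(d[:,0])]
    d=d[(abs(d[:,1]-yc)<10)&(d[:,0]>-75)&(d[:,0]<215)]; r=(d[:,0]//2*2).astype(int)
    print(k," ".join(f"{b}:{np.percentile(d[r==b][:,2],85):.0f}" for b in sorted(set(r)) if b<70 or b>85))
E
```

```text
top1 -76:5 -74:13 -72:12 -70:14 -68:13 -66:13 -64:13 -62:14 -60:14 -58:60 -56:62 -54:61 -52:62 -50:76 -48:79 -46:80 -44:79 -42:80 -40:79 -38:79 -36:76 -34:63 -32:63 -30:63 -28:62 -26:62 -24:59 -22:59 -20:61 -18:62 -16:62 -14:63 -12:63 -10:62 -8:62 -6:62 -4:61 -2:61 0:61 2:63 4:64 6:63 8:61 10:61 12:63 14:60 16:61 18:61 20:63 22:61 24:62 26:62 28:62 30:62 32:63 34:62 36:63 38:64 40:63 42:63 44:63 46:83 48:84 50:84 52:84 54:427 56:439 58:447 60:477 62:488 64:489 66:489 68:489 86:487 88:488 90:490 92:490 94:489 96:488 98:492 100:489 102:489 104:492 106:491 108:491 110:485 112:489 114:487 116:486 118:483 120:484 122:480 124:481 126:478 128:478 130:477 132:475 134:476 136:477 138:476 140:472 142:475 144:475 146:475 148:475 150:472 152:467 154:462 156:461 158:400 160:83 162:84 164:83 166:85 168:84 170:85 172:83 174:84 176:83 178:4 180:1 182:0 184:6 188:4 192:3 194:2 196:3 198:2 200:3 202:5
side1 -76:10 -74:12 -72:12 -70:12 -68:13 -66:14 -64:15 -62:42 -60:59 -58:57 -56:52 -54:61 -52:74 -50:75 -48:77 -46:80 -44:79 -42:80 -40:80 -38:79 -36:79 -34:76 -24:12 -22:60 -18:13 -16:57 -14:60 -12:62 -
[... 741 characters left out ...]
 -18:85 -16:84 -14:85 -12:85 -10:84 -8:104 -6:107 -4:110 -2:109 0:107 2:109 4:108 6:107 8:108 10:108 12:108 14:107 16:108 18:108 20:108 22:107 24:107 26:109 28:85 30:83 32:83 34:84 36:84 38:84 40:84 42:85 44:85 46:85 48:85 50:85 52:85 54:84 56:85 58:85 60:84 62:84 64:85 66:85 68:85 86:86 88:85 90:84 92:84 94:83 96:85 98:85 100:84 102:78 104:78 106:79 108:80 110:80 112:78 114:79 116:79 118:78 120:79 122:79 124:78 126:79 128:77 130:78 132:78 134:80 136:80 138:78 140:79 142:78 144:79 146:78 148:79 150:79 152:78 154:79 156:78 158:79 160:79 162:78 164:76 166:65 170:5 172:5 174:4 176:5 178:4 180:6 182:4 184:4 186:5 188:7 190:5 192:4 194:4 196:6 198:6 200:5 202:4 204:6 206:4 208:6 210:6 212:4 214:2
```

The dispenser's real origin is about 12 mm further forward than I assumed, because the cover started about 12 mm open. The follower and stop confirm this. The cover front is now at dispenser x ≈ +58, so its travel is about 0.104. I'll release the tab and go for the stick.

drive_tool:
  commands:
    - [[0,0,0,0,0,0,1],[0,0,0,0,0,0,1],[0,0,0,0,0,0,1],[0,0,0,0,0,1,1],[0,0,0,0,0,1,1]]

```text
time: 5.2
eef_pos: [0.5142, -0.1614, 0.1483]
tool_rot: [0.77, 0.638, -0.002, -0.001]
force: [0.8, -1.2, 0.6]
grip_width: 0.073
finger_force: 0.0
```

drive_tool:
  commands:
    - [[0,0,0,0,0,1,1],[0,0,0.944,-0.126,0.777,0,1],[0,0,0.944,-0.126,0.777,0,1],[0,0,0.944,-0.126,0.777,0,1],[0,0,0.944,-0.126,0.777,0,1]]

```text
time: 5.62
eef_pos: [0.5004, -0.0676, 0.1792]
tool_rot: [0.628, 0.778, 0.0, 0.0]
force: [-0.4, 0.5, -0.5]
grip_width: 0.0852
finger_force: 0.0
```

drive_tool:
  commands:
    - [[0,0,0.944,-0.126,0.777,0,1],[0,0,0.944,-0.126,0.777,0,1],[0,0,0.944,-0.126,0.777,0,1],[0,0,0.944,-0.126,0.777,0,1],[0,0,0.944,-0.126,0.777,0,1]]

```text
time: 6.03
eef_pos: [0.4816, 0.0491, 0.179]
tool_rot: [0.419, 0.908, 0.0, 0.0]
force: [0.5, 0.5, -0.1]
grip_width: 0.0853
finger_force: 0.0
```

drive_tool:
  commands:
    - [[0,0,0.944,-0.126,0.777,0,1],[0,0,0.944,-0.126,0.777,0,1],[0,0,0.944,-0.126,0.777,0,1],[0,0,0.944,-0.126,0.777,0,1],[0,0,0.944,-0.126,0.777,0,1]]

```text
time: 6.45
eef_pos: [0.4628, 0.1656, 0.179]
tool_rot: [0.184, 0.983, -0.0, 0.0]
force: [1.0, -0.0, -0.3]
grip_width: 0.0853
finger_force: 0.0
```

drive_tool:
  commands:
    - [[0,0,0.944,-0.126,0.777,0,1],[0,0,0.944,-0.126,0.777,0,1],[0,0,0,0,0,0,1],[0,0,0,0,0,0,1],[0,0,0,0,0,0,1]]

```text
time: 6.87
eef_pos: [0.4557, 0.2108, 0.1788]
tool_rot: [0.089, 0.996, -0.0, 0.0]
force: [-0.5, -0.5, -0.5]
grip_width: 0.0855
finger_force: 0.0
```

drive_tool:
  commands:
    - [[0,0,0,0.03,0.14,-1,1],[0,0,0,0,0,-1,1],[0,0,0,0,0,-1,1],[0,0,0,0,0,-1,1],[0,0,0,0,0,-1,1]]

```text
time: 7.28
eef_pos: [0.457, 0.2143, 0.0278]
tool_rot: [0.089, 0.996, -0.0, 0.001]
force: [0.3, 0.6, -0.9]
grip_width: 0.0852
finger_force: 0.0
```

drive_tool:
  commands:
    - [[0,0,0,0,0,-0.7,1],[0,0,0,0,0,0,1],[0,0,0,0,0,0,0],[0,0,0,0,0,0,0],[0,0,0,0,0,0,0]]
  force: 40

```text
time: 7.7
eef_pos: [0.4577, 0.2162, 0.0094]
tool_rot: [0.088, 0.996, 0.001, 0.001]
force: [-0.5, 0.8, 0.7]
grip_width: 0.0515
finger_force: 0.0
```

drive_tool:
  commands:
    - [[0,0,0,0,0,0,0],[0,0,0,0,0,0,0],[0,0,0,0,0,0,0],[0,0,0,0,0,0,0]]

```text
time: 8.03
eef_pos: [0.4572, 0.2165, 0.0092]
tool_rot: [0.088, 0.996, 0.001, 0.001]
force: [-1.3, 0.3, 7.9]
grip_width: 0.0272
finger_force: 39.4
```

drive_tool:
  commands:
    - [[0,0,0,0,0,0.6,0],[0,0,0,0,0,1,0],[0,0,0,0,0,1,0],[0,0,0,0,0,1,0],[0,0,0,0,0,1,0]]

```text
time: 8.45
eef_pos: [0.4561, 0.2159, 0.1478]
tool_rot: [0.088, 0.996, 0.0, 0.0]
force: [-0.5, 0.1, -0.7]
grip_width: 0.0274
finger_force: 39.9
```

drive_tool:
  commands:
    - [[0,0,-0.944,0.2076,-0.3455,0,0],[0,0,-0.944,0.2076,-0.3455,0,0],[0,0,-0.944,0.2076,-0.3455,0,0],[0,0,-0.944,0.2076,-0.3455,0,0],[0,0,-0.944,0.2076,-0.3455,0,0]]

```text
time: 8.87
eef_pos: [0.4877, 0.1639, 0.1466]
tool_rot: [0.331, 0.944, 0.001, 0.0]
force: [0.2, 0.7, -0.4]
grip_width: 0.0272
finger_force: 40.0
```

drive_tool:
  commands:
    - [[0,0,-0.944,0.2076,-0.3455,0,0],[0,0,-0.944,0.2076,-0.3455,0,0],[0,0,-0.944,0.2076,-0.3455,0,0],[0,0,-0.944,0.2076,-0.3455,0,0],[0,0,-0.944,0.2076,-0.3455,0,0]]

```text
time: 9.28
eef_pos: [0.5188, 0.112, 0.1464]
tool_rot: [0.552, 0.834, 0.0, 0.0]
force: [0.3, -0.4, -1.4]
grip_width: 0.0273
finger_force: 40.0
```

drive_tool:
  commands:
    - [[0,0,-0.944,0.2076,-0.3455,0,0],[0,0,-0.944,0.2076,-0.3455,0,0],[0,0,-0.944,0.2076,-0.3455,0,0],[0,0,-0.944,0.2076,-0.3455,0,0],[0,0,-0.944,0.2076,-0.3455,0,0]]

```text
time: 9.7
eef_pos: [0.55, 0.0603, 0.1464]
tool_rot: [0.739, 0.674, 0.001, -0.0]
force: [0.2, 0.3, -0.1]
grip_width: 0.0269
finger_force: 40.0
```

drive_tool:
  commands:
    - [[0,0,-0.944,0.2076,-0.3455,-0.5,0],[0,0,0,0,0,-0.9,0],[0,0,0,0,0,-0.5,0],[0,0,0,0,0,0,0],[0,0,0,0,0,0,0]]

```text
time: 10.12
eef_pos: [0.5555, 0.0502, 0.0889]
tool_rot: [0.77, 0.638, -0.0, -0.0]
force: [-0.2, 0.1, -0.1]
grip_width: 0.0268
finger_force: 40.0
```

```bash
sed -i 's/-.010\*ex .*/-.0216*ex/' m.py; python3 - <<'E'
from m import *
o=get_obs(); print(o["eef_pos"],o["tool_rot"],o["force"],o["torque"]); print("tcp D",D(o["eef_pos"]))
for n in("top","side"):
    s=snapshot(n); np.savez(n+"2.npz",**s); cv2.imwrite(f"pics/{n}2.png",s["pixels"][...,::-1])
a=cv2.imread("pics/top2.png")[215:325,325:525]; b=cv2.imread("pics/side2.png")[130:280,270:390]
cv2.imwrite("pics/c2.png",np.hstack([cv2.resize(a,(560,308)),cv2.resize(b,(240,308))]))
E
```

```text
[0.55554307 0.05023668 0.0888573 ] [ 7.69881883e-01  6.38186151e-01 -4.54411979e-04 -3.40564641e-04] [-0.16420556  0.0601587  -0.08927761] [ 0.0177821  -0.00789828 -0.01224863]
tcp D [-89.26721908  -1.09847158  88.85729939]
```

View pics/c2.png

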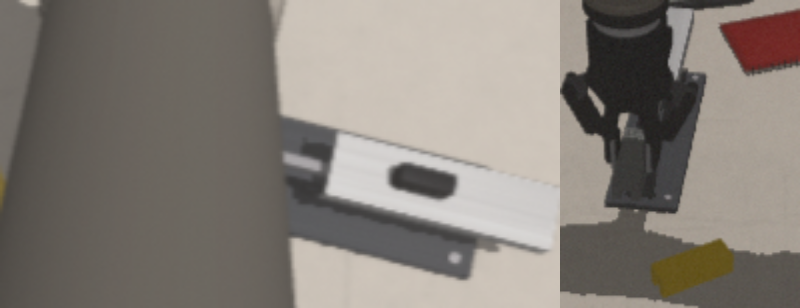

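The arm hides the stick from the top camera. The side view shows the stick held between the fingers above the front end of the rail. I'll measure it there against the rail's position in the same camera.

```bash
python3 - <<'E'
from m import *
s=dict(np.load("side2.npz")); W=cloud(s); d=D(W); x,y,z=d[...,0],d[...,1],d[...,2]
hsv=cv2.cvtColor(s["pixels"],cv2.COLOR_RGB2HSV)
m=(x>-140)&(x<-40)&(abs(y)<17)&(z>72)&(z<125)
print(m.sum())
v,u=np.nonzero(m); print("uv",u.min(),u.max(),v.min(),v.max())
for lo in range(-140,-40,6):
    k=m&(x>=lo)&(x<lo+6)
    if k.sum()>3: print(lo,k.sum(),"y",np.percentile(y[k],[3,97]).round(1),"z",np.percentile(z[k],[3,50,97]).round(1),"V",np.median(hsv[...,2][k]))
k=cv2.resize(s["pixels"][150:230,295:365,::-1],None,fx=7,fy=7,interpolation=cv2.INTER_NEAREST); cv2.imwrite("pics/c3.png",cv2.convertScaleAbs(k,alpha=1.8))
# near-end face rows
fm=m&(x<-122)
t=m&(z>105)&(z<113)
print("topface",t.sum(),"x",np.percentile(x[t],[1,99]),"y",np.percentile(y[t],[1,99]),rect(W[t][:,:2]) if t.sum()>5 else 0)
E
```

```text
505
uv 296 313 192 227
-134 115 y [-13.1  13.6] z [ 82.6  97.2 108.6] V 59.0
-128 47 y [-13.8  13.5] z [ 86.4 106.5 110.2] V 58.0
-122 35 y [-13.2  13.1] z [ 90.5 107.  110.3] V 58.0
-116 29 y [-13.6  12.5] z [ 85.7 107.6 110.7] V 57.0
-110 34 y [-13.5  13. ] z [ 88.6 107.5 110.6] V 58.0
-104 63 y [-16.1  16.3] z [ 89.7 108.  123.4] V 57.0
-98 37 y [-13.9  14.3] z [ 84.7 107.4 119.3] V 57.0
-92 24 y [-8.2 15. ] z [105.8 108.4 123.6] V 57.0
-86 28 y [-9.4 13.8] z [105.  107.3 112.7] V 58.5
-80 16 y [-7.6 12.6] z [103.3 107.1 109.1] V 57.5
-74 24 y [-6.7 13.7] z [103.5 107.4 109.8] V 60.5
-68 18 y [-6.  12.6] z [105.4 107.5 109.1] V 88.5
-62 20 y [-5.  13.9] z [105.1 107.2 109.8] V 87.5
-56 11 y [-0.9 11.9] z [104.7 106.9 109.1] V 87.0
topface 325 x [-132.39712696  -52.98110149] y [-14.03947499  14.55402555] (array([0.5579, 0.053 ]), array([86.1, 32.7]), 84.63)
```

View pics/c3.png

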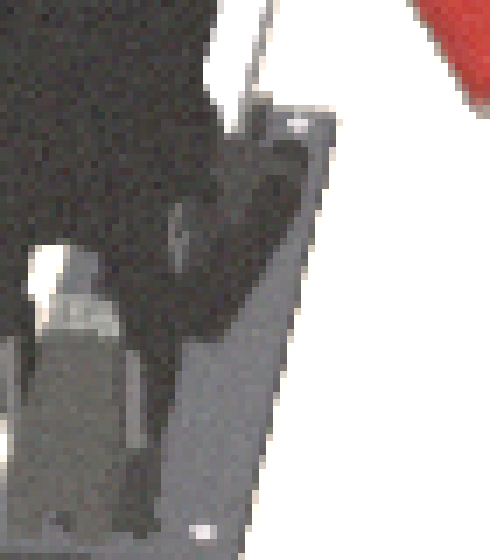

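drive_tool:
  commands:
    - [[0,0,0,0.026,0,-0.24,0],[0,0,0,0,0,-0.24,0],[0,0,0,0,0,0,0],[0,0,0,-0.0766,-0.404,0,0],[0,0,0,-0.0766,-0.404,0,0]]
  force: 50

```text
time: 10.63
eef_pos: [0.5521, 0.0261, 0.0743]
tool_rot: [0.769, 0.639, 0.0, -0.0]
force: [-0.1, 2.4, -1.7]
grip_width: 0.0267
finger_force: 53.9
```

drive_tool:
  commands:
    - [[0,0,0,-0.0766,-0.404,0,0],[0,0,0,-0.0766,-0.404,0,0],[0,0,0,-0.0766,-0.404,0,0],[0,0,0,0,0,0,0]]

```text
time: 10.97
eef_pos: [0.5446, -0.0141, 0.0747]
tool_rot: [0.771, 0.636, -0.0, 0.0]
force: [1.0, 2.1, -0.3]
grip_width: 0.0268
finger_force: 53.9
```

drive_tool:
  commands:
    - [[0,0,0,-0.0766,-0.404,0,0],[0,0,0,-0.0766,-0.404,0,0],[0,0,0,-0.0766,-0.404,0,0],[0,0,0,0,0,0,0],[0,0,0,0,0,0,0]]

```text
time: 11.38
eef_pos: [0.5383, -0.0473, 0.0745]
tool_rot: [0.77, 0.638, 0.0, -0.0]
force: [0.1, 4.7, 2.2]
grip_width: 0.0265
finger_force: 54.3
```

```bash
cat > look.py <<'E'
from m import *
import sys
k=sys.argv[1]; z0=float(sys.argv[2]) # expected stick top mm
o=get_obs(); print(o["eef_pos"],o["force"],o["torque"]); print("tcp D",D(o["eef_pos"]).round(1),"closing deg",np.degrees(2*np.arctan2(o["tool_rot"][1],o["tool_rot"][0]))-90)
s=snapshot("side"); np.savez(k+".npz",**s); cv2.imwrite(f"pics/{k}.png",s["pixels"][...,::-1])
d=D(cloud(s)); x,y,z=d[...,0],d[...,1],d[...,2]
for lo in range(-62,60,6):
    m=(x>=lo)&(x<lo+6)&(abs(y)<20)&(z>40)&(z<130)
    t=m&(abs(z-z0)<4)
    print(lo,m.sum(),"z",np.percentile(z[m],[3,50,97]).round(1) if m.sum() else 0,"top:",t.sum(),np.percentile(y[t],[3,97]).round(1) if t.sum()>4 else 0,np.median(z[t]).round(1) if t.sum() else 0)
t=(abs(z-z0)<4)&(abs(y)<14)&(x<0)&(x>-70); print("front x",np.sort(x[t])[:8].round(1))
E
python3 look.py side3 92; python3 - <<'E'
import cv2
a=cv2.imread("pics/side3.png")[120:240,270:370]; cv2.imwrite("pics/c4.png",cv2.convertScaleAbs(cv2.resize(a,None,fx=5,fy=5,interpolation=cv2.INTER_CUBIC),alpha=1.6))
E
```

```text
[ 0.538344   -0.04726056  0.07453345] [0.06673355 4.67447516 2.16998556] [0.82882851 0.04610007 0.01413492]
tcp D [ 9.7  0.1 74.5] closing deg -10.766723900944399
-62 0 z 0 top: 0 0 0
-56 0 z 0 top: 0 0 0
-50 69 z [41.3 51.4 63.5] top: 0 0 0
-44 62 z [40.6 55.3 64.9] top: 0 0 0
-38 46 z [62.8 84.2 94. ] top: 16 [-9.7 11.7] 91.9
-32 92 z [59.3 79.2 94.2] top: 27 [-12.3  13.7] 91.7
-26 46 z [49.3 90.2 94.3] top: 25 [-13.   13.2] 92.1
-20 32 z [48.  91.7 94.8] top: 22 [-10.7  11.9] 92.3
-14 37 z [48.2 91.7 94.7] top: 25 [-11.1  14.6] 92.6
-8 80 z [ 62.1  95.1 127.6] top: 31 [-17.   16.5] 92.5
-2 81 z [ 74.6  97.3 124.9] top: 26 [-18.6  18.8] 92.2
4 33 z [ 75.2  92.1 113.4] top: 25 [-10.2  11.2] 91.9
10 25 z [ 89.4  92.7 121.1] top: 17 [-8.6 14.4] 91.5
16 32 z [ 88.3  92.9 119.2] top: 23 [-7.4 14.3] 91.6
22 15 z [89.7 92.4 95.1] top: 15 [-5.4 13.9] 92.4
28 16 z [89.5 91.6 94.4] top: 16 [-6.6 12.5] 91.6
34 17 z [89.8 92.2 95.4] top: 17 [-5.4 14.3] 92.2
40 12 z [88.5 92.1 94.1] top: 11 [-4.2 14.5] 92.2
46 5 z [90.3 91.  91.6] top: 5 [ 3.4 13.7] 91.0
52 1 z [69.9 69.9 69.9] top: 0 0 0
58 16 z [74.  84.1 86.1] top: 0 0 0
front x [-35.2 -35.1 -34.9 -34.8 -34.7 -34.4 -33.9 -33.8]
```

View pics/c4.png

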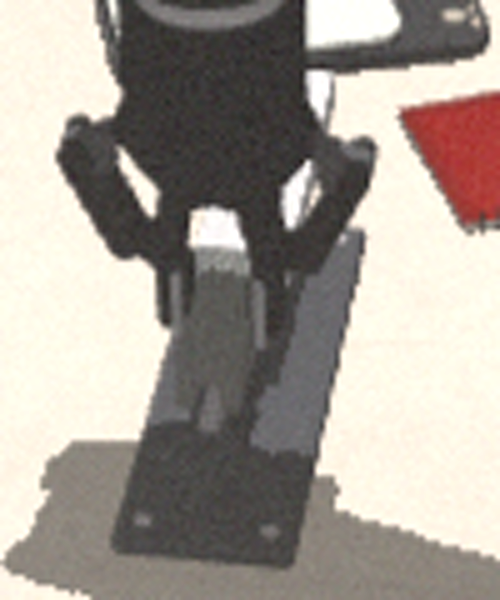

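The groove is centred over the rail, with the stick's front end about 5 mm behind the stop. I'll lower it.

drive_tool:
  commands:
    - [[0,0,0,0,0,-0.1,0],[0,0,0,0,0,-0.1,0],[0,0,0,0,0,-0.1,0],[0,0,0,0,0,0,0]]

```text
time: 11.77
eef_pos: [0.5385, -0.0462, 0.0648]
tool_rot: [0.77, 0.639, -0.0, 0.0]
force: [1.8, 4.3, -2.4]
grip_width: 0.0267
finger_force: 53.9
```

drive_tool:
  commands:
    - [[0,0,0,0,0,-0.1,0],[0,0,0,0,0,-0.1,0],[0,0,0,0,0,-0.05,0],[0,0,0,0,0,0,0]]

```text
time: 12.1
eef_pos: [0.5386, -0.0466, 0.0593]
tool_rot: [0.77, 0.638, 0.001, -0.001]
force: [-5.0, 5.1, 20.3]
grip_width: 0.027
finger_force: 56.5
```

```bash
python3 look.py side4 76
```

```text
[ 0.53862759 -0.0465544   0.05925397] [-4.98715779  5.10887029 20.33126488] [1.12686006 1.12994073 0.00327215]
tcp D [ 9.   0.3 59.3] closing deg -10.701005415573732
-62 0 z 0 top: 0 0 0
-56 0 z 0 top: 0 0 0
-50 68 z [40.5 52.4 61.3] top: 0 0 0
-44 59 z [41.3 54.4 62.3] top: 0 0 0
-38 68 z [56.1 67.4 80.1] top: 19 [-12.3  12.2] 76.2
-32 64 z [54.2 69.1 78.6] top: 25 [-11.4  12.4] 76.5
-26 32 z [62.4 76.3 78.9] top: 27 [-12.8  13.6] 77.2
-20 25 z [55.5 76.6 79.2] top: 22 [-11.6  14. ] 76.8
-14 39 z [ 60.   77.2 128.7] top: 24 [-11.5  13.4] 76.9
-8 109 z [ 65.9  90.1 126.8] top: 33 [-18.5  18.9] 76.5
-2 70 z [ 63.6  81.  115.2] top: 27 [-19.4  17.5] 76.7
4 34 z [61.  77.5 96.8] top: 24 [-13.   14.3] 77.2
10 29 z [ 74.8  79.  109.4] top: 16 [-8.3 15.3] 77.3
16 20 z [ 73.3  77.  107.8] top: 17 [-8.1 14.1] 76.7
22 21 z [73.5 76.5 79.3] top: 21 [-5.1 13.9] 76.5
28 22 z [74.2 77.4 80.5] top: 19 [-6.2 14. ] 77.3
34 11 z [74.8 77.6 79.5] top: 11 [-4.7 13.8] 77.6
40 19 z [74.6 76.5 81.7] top: 16 [-3.3 13.9] 76.5
46 13 z [74.1 77.5 81.9] top: 10 [-2.4 14.4] 77.0
52 11 z [73.3 76.8 79.6] top: 11 [ 2.1 12.9] 76.8
58 24 z [68.5 82.1 85. ] top: 7 [-14.   18.9] 78.7
front x [-36.9 -35.6 -35.1 -35.1 -34.9 -34.7 -34.3 -34. ]
```

It is seated: the top is at 76 mm and the rail carries 20 N. I'll ease the load, let go, and let the spring push it onto the stop.

drive_tool:
  commands:
    - [[0,0,0,0,0,0.06,0],[0,0,0,0,0,0,0.5],[0,0,0,0,0,0,1],[0,0,0,0,0,0,1],[0,0,0,0,0,0,1]]

```text
time: 12.57
eef_pos: [0.538, -0.0476, 0.0594]
tool_rot: [0.77, 0.638, -0.001, 0.0]
force: [0.4, 0.3, -0.6]
grip_width: 0.0736
finger_force: 0.0
```

drive_tool:
  commands:
    - [[0,0,0,0,0,0,1],[0,0,0,0,0,0,1],[0,0,0,0,0,1,1],[0,0,0,0,0,1,1],[0,0,0,0,0,1,1]]

```text
time: 12.98
eef_pos: [0.5378, -0.0471, 0.1503]
tool_rot: [0.77, 0.638, -0.001, -0.0]
force: [0.5, 0.2, 0.3]
grip_width: 0.0853
finger_force: 0.0
```

drive_tool:
  commands:
    - [[0,0,0,0,0,0.6,1],[0,0,0,0,0,0,1]]

```text
time: 13.15
eef_pos: [0.5409, -0.0472, 0.1715]
tool_rot: [0.77, 0.638, 0.003, 0.002]
force: [-0.6, -0.3, -0.5]
grip_width: 0.0854
finger_force: 0.0
```

```bash
python3 look.py side5 76
```

```text
[ 0.5409246  -0.04722151  0.17153891] [-0.56343764 -0.30073664 -0.49709371] [ 0.01961837 -0.02052807  0.00045738]
tcp D [  9.2   2.7 171.5] closing deg -10.715656248372738
-62 0 z 0 top: 0 0 0
-56 0 z 0 top: 0 0 0
-50 66 z [42.  51.  62.1] top: 0 0 0
-44 116 z [41.3 62.2 78.2] top: 24 [-13.5  12.5] 75.5
-38 48 z [58.3 73.9 78.3] top: 29 [-11.2  14.9] 76.4
-32 27 z [56.2 76.2 79.1] top: 20 [-12.   14.4] 76.9
-26 30 z [70.3 76.5 79.2] top: 28 [-12.9  13.6] 76.7
-20 32 z [57.8 77.5 80.2] top: 26 [-12.  14.] 77.6
-14 28 z [59.1 77.1 80.5] top: 21 [-11.7  13.1] 77.2
-8 19 z [72.  77.7 80. ] top: 17 [-12.3  10.5] 77.7
-2 37 z [54.4 76.6 81.1] top: 27 [-12.9  13.6] 77.4
4 21 z [73.6 77.1 78.6] top: 20 [-11.  13.] 77.1
10 32 z [53.5 77.8 80.3] top: 24 [-13.3  13.6] 78.0
16 18 z [66.7 77.4 80. ] top: 15 [-12.6  11.9] 77.5
22 32 z [58.  77.  80.4] top: 26 [-12.2  14.6] 77.0
28 26 z [59.8 77.5 81. ] top: 16 [-12.8  11.9] 77.5
34 25 z [57.7 77.1 79.8] top: 22 [-12.6  12.6] 77.1
40 34 z [61.8 77.4 82.1] top: 23 [-13.1  14.3] 77.3
46 20 z [74.8 78.2 81.3] top: 16 [-12.   15.1] 77.8
52 9 z [72.2 77.5 85.9] top: 6 [-7.9 16.6] 77.4
58 37 z [68.3 82.9 86. ] top: 4 0 76.3
front x [-43.1 -42.9 -42.5 -42.1 -42.1 -41.4 -41.1 -41. ]
```

The stick is level, with its front against the stop (x about -41) and its top at about 76 mm. Now for the cover tab.

drive_tool:
  commands:
    - [[0,0,0,-0.1625,-0.845,0,1],[0,0,0,-0.1625,-0.845,0,1],[0,0,0,-0.1625,-0.845,0,1],[0,0,0,-0.1625,-0.845,0,1],[0,0,0,0,0,0,1]]
  force: 30

```text
time: 13.62
eef_pos: [0.5163, -0.1538, 0.1668]
tool_rot: [0.772, 0.635, -0.002, 0.0]
force: [-0.6, -1.0, -0.1]
grip_width: 0.0856
finger_force: 0.0
```

drive_tool:
  commands:
    - [[0,0,0,0,0,0,1],[0,0,0,0,0,0,1]]

```text
time: 13.78
eef_pos: [0.5184, -0.1475, 0.1667]
tool_rot: [0.77, 0.638, -0.001, -0.001]
force: [0.3, 1.1, -0.5]
grip_width: 0.0855
finger_force: 0.0
```

```bash
python3 - <<'E'
from m import *
o=get_obs(); print(o["eef_pos"],"tcp D",D(o["eef_pos"]).round(1))
for n in("side","top"):
    s=snapshot(n); d=D(cloud(s)); x,y,z=d[...,0],d[...,1],d[...,2]
    m=(x>80)&(x<150)&(abs(y)<10)&(z>92)&(z<112); print(n,m.sum(),np.percentile(x[m],[2,98]) if m.any() else 0, np.percentile(y[m],[2,98]) if m.any() else 0)
    m=(x>40)&(x<80)&(abs(y)<24)&(z>81)&(z<88); print("cover front",np.sort(x[m])[:6].round(1) if m.any() else 0)
E
```

```text
[ 0.51842073 -0.14746922  0.1666521 ] tcp D [111.9  -0.8 166.7]
side 96 [ 95.63162965 133.70751721] [-6.41755619  7.38258293]
cover front [41.4 45.2 48.4 49.3 53.5 57.1]
top 184 [ 97.12462833 128.08943376] [-9.50708153  4.24406569]
cover front [43.8 44.7 46.2 46.5 47.4 58.4]
```

drive_tool:
  commands:
    - [[0,0,0,0.01,-0.1,-0.5,1],[0,0,0,0,0,-1,1],[0,0,0,0,0,-0.8,1],[0,0,0,0,0,-0.2,1],[0,0,0,0,0,0,0]]

```text
time: 14.3
eef_pos: [0.518, -0.1499, 0.091]
tool_rot: [0.769, 0.639, -0.001, -0.002]
force: [-0.5, -0.9, 0.8]
grip_width: 0.0755
finger_force: 0.0
```

drive_tool:
  commands:
    - [[0,0,0,0,0,0,0],[0,0,0,0,0,0,0],[0,0,0,0,0,0,0],[0,0,0,0,0,0,0],[0,0,0,0,0,0,0]]

```text
time: 14.72
eef_pos: [0.5187, -0.1509, 0.0934]
tool_rot: [0.77, 0.638, -0.0, -0.001]
force: [-9.5, 2.8, 27.7]
grip_width: 0.0131
finger_force: 35.8
```

drive_tool:
  commands:
    - [[0,0,0,0,0,0,0],[0,0,0,0,0,0,0]]

```text
time: 14.88
eef_pos: [0.5187, -0.1509, 0.0936]
tool_rot: [0.77, 0.638, 0.0, -0.001]
force: [-5.9, 1.4, 10.1]
grip_width: 0.0133
finger_force: 32.4
```

drive_tool:
  commands:
    - [[0,0,0,0.06,0.3,0.03,0],[0,0,0,0.13,0.69,0,0],[0,0,0,0.13,0.69,0,0],[0,0,0,0.13,0.69,0,0],[0,0,0,0.13,0.69,0,0]]

```text
time: 15.3
eef_pos: [0.536, -0.0591, 0.0937]
tool_rot: [0.77, 0.638, -0.001, 0.0]
force: [-0.6, -3.0, 0.0]
grip_width: 0.013
finger_force: 31.3
```

drive_tool:
  commands:
    - [[0,0,0,0.06,0.3,0,0],[0,0,0,0.034,0.18,0,0],[0,0,0,0,0,0,0],[0,0,0,0,0,0,0]]

```text
time: 15.63
eef_pos: [0.5382, -0.0476, 0.0937]
tool_rot: [0.771, 0.637, -0.001, 0.001]
force: [-4.0, -6.5, 2.4]
grip_width: 0.0127
finger_force: 31.7
```

```bash
cat > cov.py <<'E'
from m import *
o=get_obs(); print(o["eef_pos"],"tcp D",D(o["eef_pos"]).round(1),o["force"])
for n in("side","top"):
    s=snapshot(n); cv2.imwrite(f"pics/{n}_cov{o['time']:.1f}.png",s["pixels"][...,::-1]); d=D(cloud(s)); x,y,z=d[...,0],d[...,1],d[...,2]
    m=(x>-20)&(x<40)&(abs(y)<10)&(z>97)&(z<112); print(n,"tab",m.sum(),np.percentile(x[m],[2,98]) if m.any() else 0)
    m=(x>-70)&(x<110)&(abs(y)<24)&(z>81.5)&(z<88); v=np.sort(x[m]); print("cover front",v[:8].round(1),"rear",v[-6:].round(1)) if m.any() else 0
E
python3 cov.py
```

```text
[ 0.53818132 -0.04761898  0.09369066] tcp D [10.1  0.  93.7] [-3.9743163  -6.53931286  2.43359769]
side tab 89 [-9.37168146 24.0204141 ]
cover front [-46.8 -46.6 -46.4 -46.1 -46.1 -46.  -45.9 -45.6] rear [ 94.3  95.2  95.7  95.7  99.  100.9]
top tab 24 [-8.06851433 -2.85353536]
cover front [-46.  -46.  -45.8 -45.7 -45.6 -45.6 -45.6 -45.2] rear [0.2 0.5 1.1 1.5 2.3 2.8]
```

The cover front is at -46 and stands against its stop, so it is shut. I'll let go and check.

drive_tool:
  commands:
    - [[0,0,0,0,0,0,0.5],[0,0,0,0,0,0,1],[0,0,0,0,0,0,1],[0,0,0,0,0,0,1],[0,0,0,0,0,0.5,1]]

```text
time: 16.15
eef_pos: [0.538, -0.0442, 0.1068]
tool_rot: [0.77, 0.639, -0.001, -0.001]
force: [-0.4, 0.4, 0.2]
grip_width: 0.0726
finger_force: 0.0
```

drive_tool:
  commands:
    - [[0,0,0,0,0,1,1],[0,0,0,0,0,1,1],[0,0,0,0,0,1,1],[0,0,0,-0.8,0,0.5,1],[0,0,0,-0.8,0,0.5,1]]

```text
time: 16.57
eef_pos: [0.4925, -0.0447, 0.2302]
tool_rot: [0.77, 0.638, 0.001, 0.001]
force: [-0.3, 0.3, 0.2]
grip_width: 0.0855
finger_force: 0.0
```

drive_tool:
  commands:
    - [[0,0,0,0,0.9,0,1],[0,0,0,0,0.9,0,1],[0,0,0,0,0.9,0,1],[0,0,0,0,0.9,0,1],[0,0,0,0,0,0,1]]

```text
time: 16.98
eef_pos: [0.4914, 0.0695, 0.2287]
tool_rot: [0.767, 0.641, 0.001, -0.001]
force: [0.3, -0.3, -0.5]
grip_width: 0.0855
finger_force: 0.0
```

```bash
python3 cov.py; ls pics; python3 - <<'E'
import cv2,glob
f=sorted(glob.glob("pics/side_cov*"))[-1]; print(f)
cv2.imwrite("pics/fin.png",cv2.resize(cv2.imread(f)[120:360,200:460],None,fx=2.4,fy=2.4))
E
```

```text
[0.49143598 0.06946685 0.22872093] tcp D [-96.2 -67.7 228.7] [ 0.26783327 -0.25975154 -0.54954392]
side tab 92 [-9.62125567 26.51295388]
cover front [-47.6 -47.6 -47.3 -46.8 -46.3 -45.9 -45.3 -45.2] rear [ 99.9 100.3 100.9 101.  101.6 103.7]
top tab 0 0
cover front [69.6 70.  70.3 70.6 70.7 70.7 71.  71.7] rear [ 99.1  99.3  99.4  99.9 104.1 105.6]
c1.png
c2.png
c3.png
c4.png
side0.png
side1.png
side2.png
side3.png
side4.png
side5.png
side_cov15.6.png
side_cov17.0.png
top0.png
top1.png
top2.png
top_cov15.6.png
top_cov17.0.png
pics/side_cov17.0.png
```

View pics/fin.png

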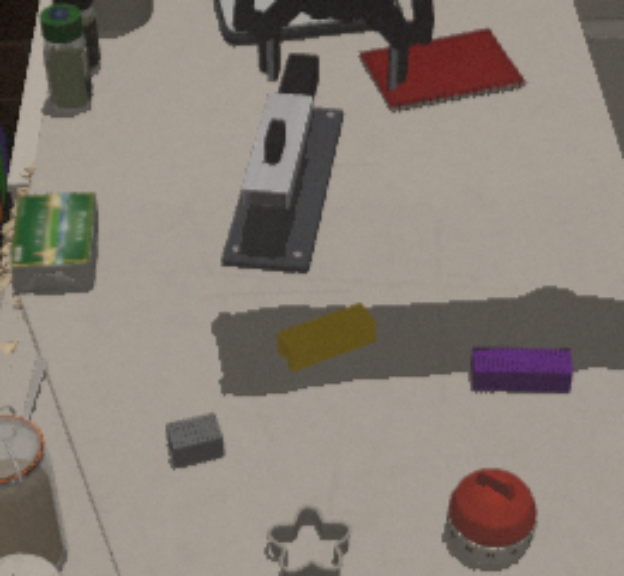

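The cover is shut (front -46, rear +100), the stick is inside, and everything else is where it was. The gripper is clear, so I'll hand in.

```bash
python3 -c "
from plant import sign_off; print(sign_off())"
```

```text
the job is handed in; nothing more can be done
None
```

The job is handed in: the full stick sits on the rail between the front stop and the follower, the cover is shut over it, and the other things were left alone; `sign_off()` returned no verdict.

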